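# Find the sound spring clip with a gauge blade

### The arm

A 6-joint arm with a two-finger parallel gripper is mounted at the origin on the work surface. World frame = base frame: x ahead of the robot, y to its left, z up, the work surface at z = 0. Lengths are in m, angles in rad, forces in N, time in s.
With the tool pointing down it reaches from about 0.35 to 0.775 m from the base axis. Payload 5.5 kg.
Tool frame: the origin (TCP) lies midway between the tips of the shut fingers; the grasp point (between the pads) lies 19 mm behind it (env.tcp_to_grasp is the distance from the TCP to the grasp point, in m); z points along the fingers, y is the direction in which the jaws open and shut (so a half turn about z gives the same grasp; the last joint's range is limited). The gripper opens to 85 mm and grips with 20 to 120 N. Pads are 22 mm wide; open, the fingers measure 114 mm over their backs; the gripper's body (76 mm by 85 mm) begins 54 mm behind the grasp point. The pads swing forward as they close: fully open they stand 13 mm farther back than shut.
Start: joints at [1.023, 0.313, 0.046, 1.304, 0, 1.431], TCP at [0.228, 0.528, 0.231] pointing down, gripper open.
Joint ranges: [-2.76, 2.76], [-0.86, 1.69], [-1.03, 1.26], [-2.2, 2.34], [-1.47, 1.5], [-3.14, 3.14]. Speed limits (rad/s): [2.57, 2.57, 3.14, 3.14, 3.14, 3.14].

### API

Orientations are given as a unit quaternion [w, x, y, z].
In Python, from workcell import get_state, viewer, hand_in, finder, env gives the robot as it stands.
- The arm moves only by the tool arm_command, never from a script. Its argument "motion" is a list of rows, each an object of numbers: "x", "y", "z": the shift along the tool's x, y, z in mm; "rx", "ry", "rz": the turn, a rotation vector about the tool's x, y, z in degrees; "hand": the closure, from -1 (fully open) to 1 (shut). A call has 1 to 10 rows; each row is the pose to reach, as a shift and turn from the pose commanded when the call began, along the tool's axes at that moment; what a row does not reach only later rows make up. A row lasts 1/8 s, in which the tool goes at most 62.5 mm and 10.7 degrees, less where a joint would pass 70% of its speed; a pose out of reach is approached as far as the arm can. A call with a gripper value outside its range is refused whole. The fingers move at their own pace and stop on an object; "force" is the grip in N (left out, the last holds). Time passes only in rows, so rows that repeat a pose let the fingers close. It gives the time, the measured TCP pose, the force and the opening at its end, in the units of the state.
- get_state(): the state, without advancing time (a new reading comes with each control period).
- viewer.read_camera(name): name is "scene" or "top" or "wrist"; returns a dict with "image" (400x640x3 uint8, red, green, blue), "z_map" (400x640 float32, m along the optical axis (not along the pixel's ray), 0 where there is no reading), "intrinsics" (3x3 intrinsics, pixels), "rvec" (rotation vector, rad) and "tvec" (3), from world to camera coordinates, as OpenCV has them. Camera axes: x right, y down, z forward; pixel columns grow to the right and rows downward; lengths in m; the calibration is good to about 2 mm. A picture is of the moment at which its call begins.
- hand_in(): hands the job in, once; it reports no verdict.
Trained networks look in a picture, given as the dict that the camera call returned (one of the last four; its "shot" number tells which), for a name from the list of things; names that differ only in an ending like _2 or _b are one class to them, and where a whole thing is asked for, a point or a joint stands for the part that bears it (a point fixed in the world has none). Each returns a list of dicts, best first, with "score" (0 to 1); they miss things now and then, are a little off and sometimes report something else, mostly with a low value. They report only what shows in the picture. A call takes as long as a camera call. They do not tell look-alikes from the thing itself.
- finder.find_in(picture, query): "at" ([column, row] in pixels, amid what is visible of it).
- finder.masks_of(picture, query): "region" (400x640 bool, what is visible of it) and "at" ([column, row] in pixels, amid what is visible of it).
The state is a dict: "clock": time; "joint_pos": joint angles; "qvel": joint speeds; "tau": joint torques, N m; "tcp_pos": TCP position; "orientation": TCP orientation; "wrist_force": force on the tool from outside, world axes, zero at the start; "ft_torque": the same for the moment, N m; "finger_gap": finger opening in m.
Only numpy, scipy, OpenCV 4.12 (cv2) and the standard library are available. Lean on these libraries where they do the work, as an engineer would, in place of code of your own. Each camera call takes 0.05 s, during which the arm holds its last target.

### The job

Of the three look-alike spring clips on the white board, one still has a good spring, one has seized and will not take the gauge blade, and one has gone slack. Take the gauge blade from its stand and slide it nose first, upright and low, into the flared mouths to feel which clip takes it with a steady drag. Leave it standing in that clip, slid in until the blade fills the whole length of the pads, and let go, without disturbing the other things on the bench.

Things in the scene. Friction and masses are not known exactly. Their poses are not given: they have to be found in the camera images.
- gauge_grip (a point): Centre of the gauge's black handle (60 long x 16 thick x 48 mm high; loose, 140 g, upright in its stand). x: along the blade to its nose, y: across, z: up. Steel blade below: 8 mm thick, 36 mm high, lower edge 60 mm below this point, full thickness from x=-40 to +40 mm, nose tapering to 2 mm at x=+58. Pinch the handle across y from above.
- stand: Fixed aluminium gauge stand, 100 x 64 mm; origin: centre of underside, x along its groove. The blade stands in an open-ended 11 mm groove between two 80 mm rails, 28 mm high; groove floor 6 mm above the bench. The gauge lifts straight up.
- board: White board fixed to the bench, 110 x 420 x 10 mm; origin: centre of underside; x: the way the blade slides in, roughly away from the robot; y along its length. It bears three look-alike clips at y = -140, 0 and +140 mm. One is good, one slack, one seized, in any order: it cannot be seen, only felt. Slide with the blade's lower edge 2 to 5 mm above the board.
- clip_1 (a point): Clip at the board's -y end: this point is on the board's top, under the middle of the gap; axes as the board's. Two steel pads, x=-25..25 mm, 4 to 30 mm above the point, 4 mm apart when empty, flared to an 15 mm wide mouth at x=-39 (towards the robot). Grey blocks beside them reach y=+-38, 34 mm above the point. Gap open at front, back and top; no back stop.
- clip_2 (a point): The middle clip, same shape and axes as clip_1. Behaviour of clips: good: pads spring apart, 6 to 10 N as the taper enters, then a drag of about 3 to 6 N all the way in, and they hold the blade when it is let go. Slack: pads give way with under 1 N. Seized: pads do not move, the blade stops as its taper enters, about 75 mm short of centred.
- clip_3 (a point): The clip at the board's +y end, same shape and axes as clip_1. A blade is fully in when the handle's centre is over this point (within about 10 mm).
- bottle: Bystander: clear water bottle with a blue cap, 64 mm across, 170 mm high; origin under its centre. Leave alone.
- carton: Bystander: plain white box 80 x 170 x 60 mm beyond the board; origin under its centre. Leave alone.
- tray: Bystander: shallow steel instrument tray 200 x 270 x 30 mm to the robot's left; origin under its centre. Leave alone.
- jar: Bystander: clear jar with a white lid, 68 mm across, 70 mm high; origin under its centre. Leave alone.
Not all that is in view belongs to the job. What is shaped like the part that bears gauge_grip but green or pink is not meant.

How it is judged:
By the outcome, as a careful person would: the job done as asked, in the order asked, and still so for the second after the job is handed in, with the robot touching nothing.
It also fails if it takes over 64 s, if anything falls off the work surface, if the arm or the gripper's body presses on something with over 40 N, if the wrist force passes 120 N, or if a joint passes its speed limit or range.

## Working session

There is one attempt and no reset: what is moved stays moved. The work goes in short steps, Python scripts to look and compute and a tool call to move; the robot and the scene stay as the last step left them, time stands still between calls to the robot, and variables do not carry over. Pictures are saved under pics/ and viewed, and the job is handed in when it is done.

Besides the shell and the picture viewer there is one more tool, called after ">>>" by a JSON object that holds its "name" and its "arguments". arm_command: Moves the arm, as the interface text tells. Its arguments: {"type":"object","properties":{"motion":{"type":"array","items":{"type":"object","properties":{"x":{"type":"number"},"y":{"type":"number"},"z":{"type":"number"},"rx":{"type":"number"},"ry":{"type":"number"},"rz":{"type":"number"},"hand":{"type":"number"}}}},"force":{"type":"number"}},"required":["motion"]}

```bash
ls; mkdir -p pics; cat > h.py <<'E'
import numpy as np, cv2
from workcell import get_state, viewer, hand_in, finder, env
from scipy.spatial.transform import Rotation as R
def cam(n,save=None):
    p=viewer.read_camera(n)
    if save: cv2.imwrite('pics/'+save,cv2.cvtColor(p['image'],cv2.COLOR_RGB2BGR))
    return p
def cloud(p):
    K=p['intrinsics'];z=p['z_map'];v,u=np.mgrid[0:z.shape[0],0:z.shape[1]]
    c=np.stack([(u-K[0,2])/K[0,0]*z,(v-K[1,2])/K[1,1]*z,z],-1)
    Rm=cv2.Rodrigues(np.array(p['rvec'],float))[0]
    w=(c-np.array(p['tvec']).reshape(3))@Rm
    w[z==0]=np.nan
    return w
def ray(p,uv,h):
    K=p['intrinsics'];Rm=cv2.Rodrigues(np.array(p['rvec'],float))[0];t=np.array(p['tvec']).reshape(3)
    d=Rm.T@np.array([(uv[0]-K[0,2])/K[0,0],(uv[1]-K[1,2])/K[1,1],1]);o=-Rm.T@t
    return o+d*(h-o[2])/d[2]
def proj(p,X):
    return cv2.projectPoints(np.array(X,float).reshape(-1,3),np.array(p['rvec'],float),np.array(p['tvec'],float),np.array(p['intrinsics'],float),None)[0].reshape(-1,2)
E
python3 - <<'E'
from h import *
for n in ['scene','top','wrist']:
    p=cam(n,n+'0.png')
    o=-cv2.Rodrigues(np.array(p['rvec'],float))[0].T@np.array(p['tvec']).reshape(3); print(n,o,p['intrinsics'][0,0])
    for q in ['gauge_grip','stand','board','clip_1','bottle','jar','carton','tray']:
        r=finder.find_in(p,q); w=cloud(p)
        print(q,[(np.round(a['at']).astype(int).tolist(),round(a['score'],2),np.round(w[int(a['at'][1]),int(a['at'][0])],3).tolist()) for a in r[:4]])
s=get_state();print(s)
E
```

```text
pics
scene [ 1.06806416 -0.53713966  0.95361608] 366.261565741915
gauge_grip [([179, 225], 0.91, [0.331, -0.433, 0.046]), ([226, 245], 0.72, [0.511, -0.371, 0.088]), ([224, 210], 0.68, [0.38, -0.303, 0.062]), ([182, 328], 0.59, [0.62, -0.573, 0.055])]
stand [([232, 256], 0.94, [0.524, -0.369, 0.043])]
board [([331, 210], 0.6, [0.582, -0.046, 0.035])]
clip_1 [([332, 212], 0.95, [0.585, -0.044, 0.026])]
bottle [([254, 292], 0.69, [0.684, -0.398, 0.119])]
jar [([356, 263], 0.72, [0.78, -0.134, 0.072])]
carton [([402, 235], 0.85, [0.795, 0.036, 0.061]), ([228, 248], 0.66, [0.519, -0.373, 0.085])]
tray [([406, 133], 0.66, [0.48, 0.445, 0.003])]
top [ 0.25131672 -0.05771605  1.49404785] 428.7784825826345
gauge_grip [([408, 211], 0.68, [0.495, -0.356, 0.087]), ([432, 265], 0.65, [0.315, -0.423, 0.069]), ([392, 255], 0.63, [0.352, -0.292, 0.086]), ([452, 218], 0.54, [0.468, -0.5, 0.088])]
stand [([404, 217], 0.58, [0.486, -0.354, 0.023])]
board [([306, 199], 0.93, [0.57, -0.016, 0.013])]
clip_1 [([306, 200], 0.85, [0.567, -0.016, 0.012]), ([405, 219], 0.48, [0.477, -0.355, 0.032]), ([414, 16
[... 450 characters left out ...]
02])]
{'clock': 1.35, 'joint_pos': array([1.02341902e+00, 3.13218231e-01, 4.61093433e-02, 1.30360056e+00,
       2.07143337e-06, 1.43119144e+00]), 'qvel': array([-6.91574705e-04, -7.03005051e-04,  6.45915929e-04,  8.31935624e-05,
        1.10583324e-03, -1.37261459e-03]), 'tau': array([-2.49597060e-04, -4.80467749e+01,  2.98807204e+01,  5.05856970e-04,
       -3.08977142e-04, -4.89495676e-06]), 'tcp_pos': array([0.22805966, 0.52788796, 0.23131663]), 'orientation': array([1.36548556e-05, 2.02476563e-01, 9.79287108e-01, 4.12526640e-05]), 'wrist_force': array([-0.96489354,  0.45938306, -0.16398255]), 'ft_torque': array([ 0.08517992,  0.01982385, -0.00368507]), 'finger_gap': 0.08542793483634607}
```

View pics/scene0.png

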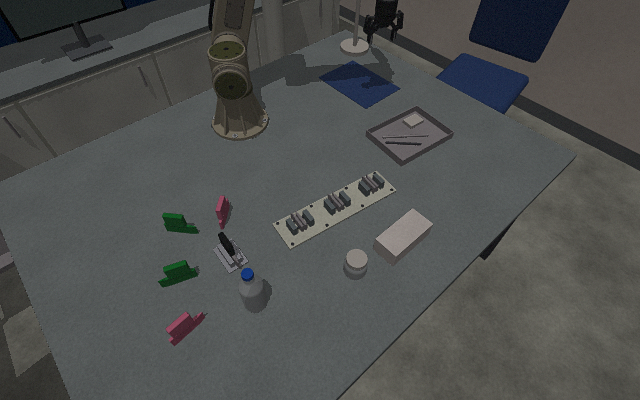

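View pics/top0.png

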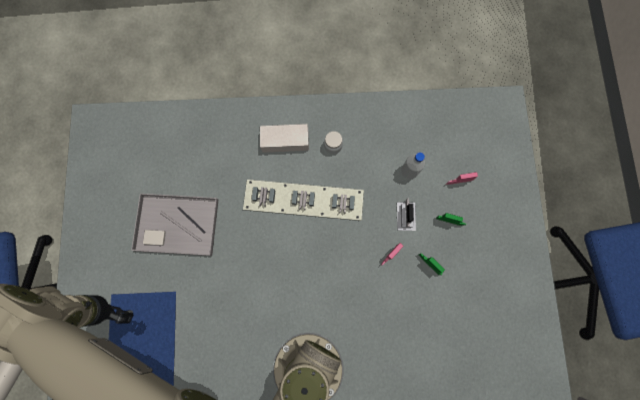

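```bash
python3 - <<'E'
import cv2,numpy as np
a=cv2.imread('pics/top0.png');b=cv2.imread('pics/scene0.png')
f=lambda i,s,w:cv2.resize(i,(w,300),interpolation=cv2.INTER_CUBIC)
A=np.hstack([f(a[185:245,370:450],0,400),f(b[220:280,195:275],0,400)])
B=np.vstack([A,np.hstack([f(a[170:230,235:375],0,400),f(b[165:250,265:405],0,400)])])
cv2.imwrite('pics/c0.png',B)
E
python3 - <<'E'
from h import *
p=cam('top'); w=cloud(p)
img=p['image'].astype(int)
m=finder.masks_of(p,'board')[0]['region']; 
pts=w[m]; print(m.sum(), np.nanpercentile(pts[:,2],[5,50,95]))
c=cv2.minAreaRect(np.argwhere(m)[:,::-1].astype(np.float32)); 
for q in cv2.boxPoints(c): print(q, ray(p,q,0.010))
# gauge dark
sub=w[195:232,385:430]; k=(sub[...,2]>0.06); print(k.sum(), sub[k].mean(0), np.percentile(sub[k],[0,100],axis=0))
E
```

```text
2854 [0.0038104  0.00957659 0.01583523]
[242.31728 211.19313] [0.5333989  0.20934563 0.01      ]
[244.97243 179.33107] [0.64877001 0.19927895 0.01      ]
[363.56555 189.21382] [ 0.59384887 -0.22177942  0.01      ]
[360.9104  221.07588] [ 0.47999299 -0.20509951  0.01      ]
118 [ 0.48765676 -0.36214609  0.08399712] [[ 0.46115187 -0.37247639  0.06040859]
 [ 0.51958041 -0.35444231  0.09612933]]
```

View pics/c0.png

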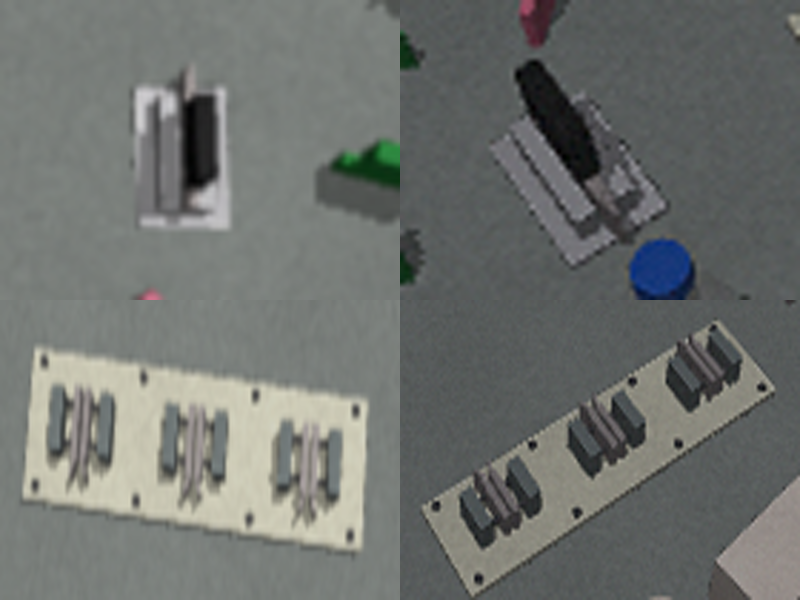

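>>> {"name": "arm_command", "arguments": {"motion": [{"x": -20,"y": -18,"z": -5,"rz": -2,"hand": -1},{"x": -60,"y": -55,"z": -12,"rz": -5,"hand": -1},{"x": -100,"y": -92,"z": -20,"rz": -8,"hand": -1},{"x": -140,"y": -129,"z": -20,"rz": -11,"hand": -1},{"x": -180,"y": -166,"z": -20,"rz": -14,"hand": -1},{"x": -220,"y": -203,"z": -20,"rz": -17,"hand": -1},{"x": -260,"y": -240,"z": -20,"rz": -20,"hand": -1},{"x": -300,"y": -277,"z": -20,"rz": -23,"hand": -1},{"x": -330,"y": -305,"z": -20,"rz": -23,"hand": -1},{"x": -346,"y": -318,"z": -20,"rz": -23,"hand": -1}]}}

```text
invalid input at $.motion[0]: expected keys x, y, z, rx, ry, rz, hand
```

>>> {"name": "arm_command", "arguments": {"motion": [{"x": -20,"y": -18,"z": -5,"rx": 0,"ry": 0,"rz": -2,"hand": -1},{"x": -60,"y": -55,"z": -12,"rx": 0,"ry": 0,"rz": -5,"hand": -1},{"x": -100,"y": -92,"z": -20,"rx": 0,"ry": 0,"rz": -8,"hand": -1},{"x": -140,"y": -129,"z": -20,"rx": 0,"ry": 0,"rz": -11,"hand": -1},{"x": -180,"y": -166,"z": -20,"rx": 0,"ry": 0,"rz": -14,"hand": -1},{"x": -220,"y": -203,"z": -20,"rx": 0,"ry": 0,"rz": -17,"hand": -1},{"x": -260,"y": -240,"z": -20,"rx": 0,"ry": 0,"rz": -20,"hand": -1},{"x": -300,"y": -277,"z": -20,"rx": 0,"ry": 0,"rz": -23,"hand": -1},{"x": -330,"y": -305,"z": -20,"rx": 0,"ry": 0,"rz": -23,"hand": -1},{"x": -346,"y": -318,"z": -20,"rx": 0,"ry": 0,"rz": -23,"hand": -1}]}}

```text
clock: 2.7
tcp_pos: [0.4203, 0.0967, 0.2515]
orientation: [0.0, 0.005, 1.0, -0.0]
wrist_force: [-0.1, 0.3, 0.2]
finger_gap: 0.0857
```

```bash
python3 - <<'E'
from h import *
p=cam('wrist','w1.png'); import pickle; pickle.dump(p,open('w1.pkl','wb'))
E
```

```text
(no output)
```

View pics/w1.png

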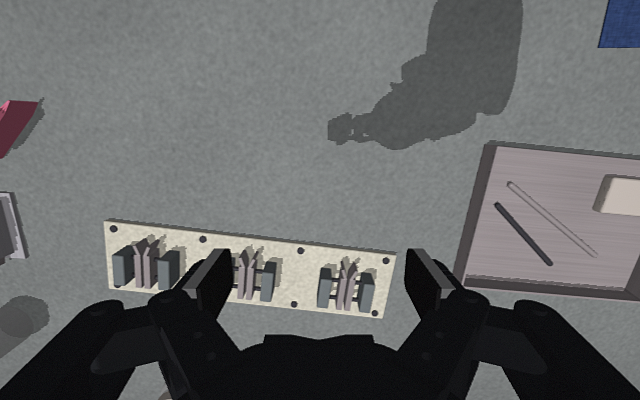

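>>> {"name": "arm_command", "arguments": {"motion": [{"x": 0,"y": -25,"z": 0,"rx": 0,"ry": 0,"rz": 0,"hand": -1},{"x": 5,"y": -75,"z": 0,"rx": 0,"ry": 0,"rz": 0,"hand": -1},{"x": 10,"y": -125,"z": 0,"rx": 0,"ry": 0,"rz": 0,"hand": -1},{"x": 15,"y": -160,"z": 0,"rx": 0,"ry": 0,"rz": 0,"hand": -1},{"x": 15,"y": -170,"z": 0,"rx": 0,"ry": 0,"rz": 0,"hand": -1}]}}

```text
clock: 3.38
tcp_pos: [0.4033, -0.0724, 0.2514]
orientation: [0.0, 0.005, 1.0, 0.0]
wrist_force: [-0.7, 0.9, -0.8]
finger_gap: 0.0854
```

```bash
python3 - <<'E'
from h import *
p=cam('wrist','w2.png'); import pickle; pickle.dump(p,open('w2.pkl','wb'))
E
```

>>> {"name": "arm_command", "arguments": {"motion": [{"x": 0,"y": -25,"z": 0,"rx": 0,"ry": 0,"rz": 0,"hand": -1},{"x": 5,"y": -80,"z": 0,"rx": 0,"ry": 0,"rz": 0,"hand": -1},{"x": 10,"y": -140,"z": 0,"rx": 0,"ry": 0,"rz": 0,"hand": -1},{"x": 15,"y": -200,"z": 0,"rx": 0,"ry": 0,"rz": 0,"hand": -1},{"x": 15,"y": -250,"z": 0,"rx": 0,"ry": 0,"rz": 0,"hand": -1},{"x": 15,"y": -275,"z": 0,"rx": 0,"ry": 0,"rz": 0,"hand": -1},{"x": 15,"y": -282,"z": 0,"rx": 0,"ry": 0,"rz": 0,"hand": -1}]}}

```text
clock: 4.3
tcp_pos: [0.3874, -0.3533, 0.2507]
orientation: [-0.0, 0.003, 1.0, 0.001]
wrist_force: [0.1, 0.1, 0.3]
finger_gap: 0.0858
```

```bash
python3 - <<'E'
from h import *
p=cam('wrist','w3.png'); import pickle; pickle.dump(p,open('w3.pkl','wb'))
E
```

```text
(no output)
```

View pics/w2.png

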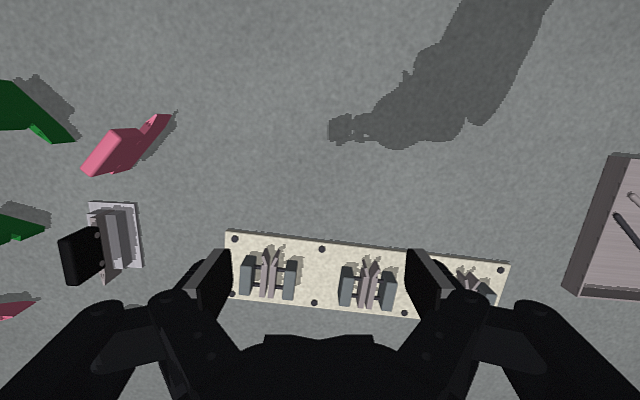

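View pics/w3.png

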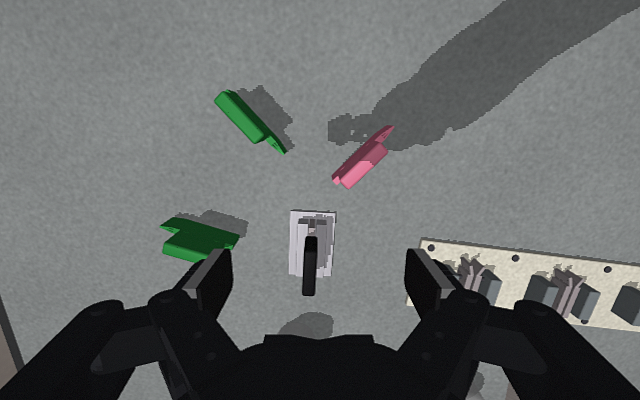

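```bash
python3 - <<'E'
from h import *; import pickle
for n,box in (('w3',(225,305,285,340)),('w2',(215,300,50,130))):
    p=pickle.load(open(n+'.pkl','rb')); w=cloud(p); r0,r1,c0,c1=box
    s=w[r0:r1,c0:c1]; im=p['image'][r0:r1,c0:c1]
    dark=(im.max(-1)<45)
    t=dark&(s[...,2]>0.04)
    P=s[t]; print(n,t.sum(),np.nanpercentile(P,[0,2,50,98,100],axis=0).round(4).tolist())
    top=P[P[:,2]>np.nanpercentile(P[:,2],98)-0.006]
    (cx,cy),(a,b),ang=cv2.minAreaRect((top[:,:2]*1000).astype(np.float32)); print('top',len(top),cx,cy,a,b,ang, top[:,2].mean())
    print(cv2.fitLine((top[:,:2]*1000).astype(np.float32),cv2.DIST_HUBER,0,.01,.01).ravel())
    if n=='w3':
        # stand floor/rails
        q=s[~dark]; 
        for z0,z1 in((.003,.012),(.022,.04)):
            k=q[(q[:,2]>z0)&(q[:,2]<z1)]; print(z0,len(k),cv2.minAreaRect((k[:,:2]*1000).astype(np.float32)), k[:,2].mean())
    print('tcp z map floor', np.nanmedian(w[60:100,30:200,2]))
# board
for n in('w1','w2'):
    p=pickle.load(open(n+'.pkl','rb')); w=cloud(p); im=p['image'].astype(int)
    white=(im.min(-1)>140)&(abs(w[...,2]-.01)<.008)&(im[...,0]-im[...,2]>8); white[:, :60]=0
    print(n,white.sum(),np.nanmean(w[white],0), np.nanstd(w[white][:,2]))
    P=w[white]; P=P[(P[:,0]>.44)&(P[:,0]<.68)&(abs(P[:,1])<.27)]
    print(cv2.minAreaRect((P[:,:2]*1000).astype(np.float32)))
E
python3 - <<'E'
import cv2,numpy as np
a=cv2.imread('pics/w3.png');b=cv2.imread('pics/w2.png');c=cv2.imread('pics/w1.png')
A=np.hstack([cv2.resize(a[200:310,270:360],(300,367)),cv2.resize(b[225:325,220:420],(500,250))[:,:,:].repeat(1,0) if 0 else cv2.copyMakeBorder(cv2.resize(b[225:325,220:420],(500,250)),0,117,0,0,0)])
B=cv2.resize(c[210:320,100:400],(800,293)); B=B[:230]
cv2.imwrite('pics/c1.png',np.vstack([A,B]))
E
```

```text
w3 732 [[0.462, -0.3743, 0.0445], [0.4624, -0.3727, 0.0493], [0.4816, -0.365, 0.0888], [0.5189, -0.357, 0.0904], [0.5211, -0.3569, 0.0912]]
top 573 491.86090087890625 -365.5191955566406 14.587519645690918 58.76620864868164 86.27497863769531 0.08890847071570665
[ 9.9801159e-01 -6.3030384e-02  4.9012704e+02 -3.6535287e+02]
0.003 793 ((501.82586669921875, -365.071044921875), (64.30343627929688, 80.23612213134766), 87.72081756591797) 0.005174266060913983
0.022 856 ((492.51617431640625, -364.87646484375), (38.98440933227539, 80.44270324707031), 86.37673950195312) 0.02746986347165072
tcp z map floor -0.0007684860096069615
w2 2004 [[0.4619, -0.374, 0.0417], [0.4625, -0.3706, 0.0448], [0.4885, -0.3577, 0.0773], [0.5194, -0.355, 0.0902], [0.522, -0.3541, 0.0914]]
top 749 492.1096496582031 -363.914794921875 17.272541046142578 59.775917053222656 86.58137512207031 0.08835537985750411
[ 9.9833542e-01 -5.7674646e-02  4.9050735e+02 -3.6193112e+02]
tcp z map floor -0.0007887770408796692
w1 9155 [0.55204003 0.0434216  0.00965473] 0.0020393309306992484
((567.9728393554688, -6.3526611328125), (418.3209228515625, 110.21005249023438), 82.0575942993164)
w2 7781 [ 0.55302055 -0.03762091  0.00917777] 0.0007606328512470519
((567.9869995117188, -6.3367462158203125), (419.2774658203125, 110.42557525634766), 82.09002685546875)
```

View pics/c1.png

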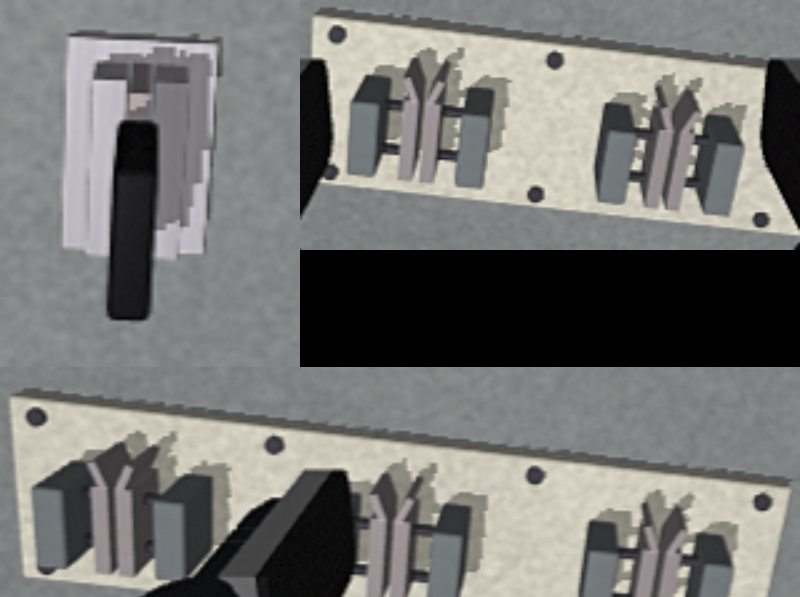

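>>> {"name": "arm_command", "arguments": {"motion": [{"x": -20,"y": -2,"z": 20,"rx": 0,"ry": 0,"rz": 0.6,"hand": -1},{"x": -55,"y": -6,"z": 55,"rx": 0,"ry": 0,"rz": 1.8,"hand": -1},{"x": -90,"y": -9,"z": 95,"rx": 0,"ry": 0,"rz": 2.8,"hand": -1},{"x": -105,"y": -10.7,"z": 125,"rx": 0,"ry": 0,"rz": 3.2,"hand": -1},{"x": -105,"y": -10.7,"z": 130,"rx": 0,"ry": 0,"rz": 3.2,"hand": -1},{"x": -105,"y": -10.7,"z": 130,"rx": 0,"ry": 0,"rz": 3.2,"hand": -1}]}}

```text
clock: 5.1
tcp_pos: [0.4915, -0.3631, 0.1219]
orientation: [-0.0, 0.03, 1.0, 0.0]
wrist_force: [-0.2, -0.7, 0.4]
finger_gap: 0.0852
```

```bash
python3 - <<'E'
from h import *
s=get_state(); print(s['tcp_pos'].round(4), R.from_quat(np.roll(s['orientation'],-1)).as_matrix().round(4).tolist())
p=cam('wrist','w4.png'); w=cloud(p); im=p['image']
t=(w[...,2]>0.083)&(w[...,2]<.095)&(abs(w[...,0]-.492)<.05)&(abs(w[...,1]+.365)<.03)
P=w[t]; print(len(P),cv2.minAreaRect((P[:,:2]*1000).astype(np.float32)),P[:,2].mean())
E
```

```text
[ 0.4915 -0.3631  0.1219] [[-0.9982, 0.0608, -0.0004], [0.0608, 0.9982, 0.0005], [0.0004, 0.0005, -1.0]]
2096 ((492.23565673828125, -365.0997314453125), (15.98372745513916, 59.284034729003906), 86.2860107421875) 0.08879184564358679
```

View pics/w4.png

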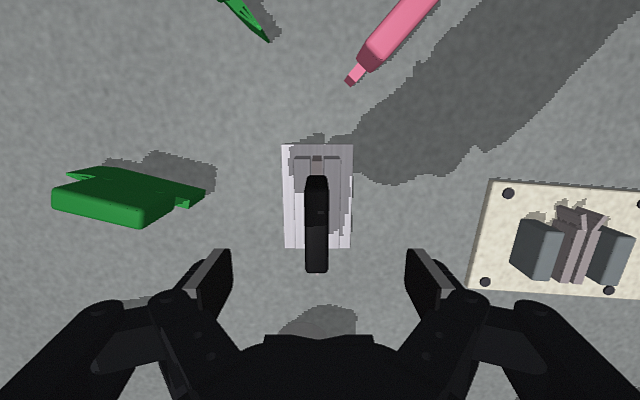

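>>> {"name": "arm_command", "arguments": {"force": 60, "motion": [{"x": -0.7,"y": -1,"z": 15,"rx": 0,"ry": 0,"rz": 0.2,"hand": -1},{"x": -0.7,"y": -2,"z": 45,"rx": 0,"ry": 0,"rz": 0.2,"hand": -1},{"x": -0.7,"y": -2,"z": 65,"rx": 0,"ry": 0,"rz": 0.2,"hand": -1},{"x": -0.7,"y": -2,"z": 72,"rx": 0,"ry": 0,"rz": 0.2,"hand": -1},{"x": -0.7,"y": -2,"z": 72,"rx": 0,"ry": 0,"rz": 0.2,"hand": 0},{"x": -0.7,"y": -2,"z": 72,"rx": 0,"ry": 0,"rz": 0.2,"hand": 1},{"x": -0.7,"y": -2,"z": 72,"rx": 0,"ry": 0,"rz": 0.2,"hand": 1},{"x": -0.7,"y": -2,"z": 72,"rx": 0,"ry": 0,"rz": 0.2,"hand": 1},{"x": -0.7,"y": -2,"z": 72,"rx": 0,"ry": 0,"rz": 0.2,"hand": 1},{"x": -0.7,"y": -2,"z": 72,"rx": 0,"ry": 0,"rz": 0.2,"hand": 1}]}}

```text
clock: 6.4
tcp_pos: [0.4926, -0.3664, 0.0499]
orientation: [0.0, 0.033, 0.999, -0.0]
wrist_force: [-1.0, 3.2, 6.6]
finger_gap: 0.0151
```

>>> {"name": "arm_command", "arguments": {"force": 110, "motion": [{"x": 0,"y": 0,"z": 0,"rx": 0,"ry": 0,"rz": 0,"hand": 1},{"x": 0,"y": 0,"z": 0,"rx": 0,"ry": 0,"rz": 0,"hand": 1}]}}

```text
clock: 6.65
tcp_pos: [0.4926, -0.3664, 0.05]
orientation: [0.0, 0.033, 0.999, -0.0]
wrist_force: [0.0, 2.0, 6.0]
finger_gap: 0.0149
```

>>> {"name": "arm_command", "arguments": {"motion": [{"x": 0,"y": 0,"z": -6,"rx": 0,"ry": 0,"rz": 0,"hand": 1},{"x": 0,"y": 0,"z": -20,"rx": 0,"ry": 0,"rz": 0,"hand": 1},{"x": 0,"y": 0,"z": -45,"rx": 0,"ry": 0,"rz": 0,"hand": 1},{"x": 0,"y": 0,"z": -70,"rx": 0,"ry": 0,"rz": 0,"hand": 1},{"x": 0,"y": 0,"z": -80,"rx": 0,"ry": 0,"rz": 0,"hand": 1},{"x": 0,"y": 0,"z": -80,"rx": 0,"ry": 0,"rz": 0,"hand": 1}]}}

```text
clock: 7.4
tcp_pos: [0.4926, -0.3669, 0.1301]
orientation: [0.001, 0.033, 0.999, -0.001]
wrist_force: [0.5, -0.2, -2.9]
finger_gap: 0.0146
```

```bash
python3 - <<'E'
from h import *
import pickle
s=get_state(); M=R.from_quat(np.roll(s['orientation'],-1)).as_matrix(); print(s['tcp_pos'].round(4), M.round(4).tolist(),s['wrist_force'])
p=cam('wrist','w5.png'); pickle.dump(p,open('w5.pkl','wb')); w=cloud(p)
p=cam('scene','s5.png'); pickle.dump(p,open('s5.pkl','wb'))
E
```

```text
[ 0.4926 -0.3669  0.1301] [[-0.9978, 0.0658, 0.0012], [0.0658, 0.9978, -0.0012], [-0.0013, -0.0011, -1.0]] [ 0.50496881 -0.17707938 -2.85449517]
```

View pics/w5.png

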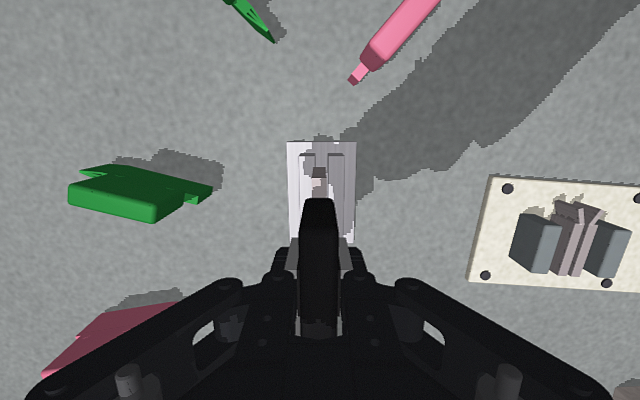

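View pics/s5.png

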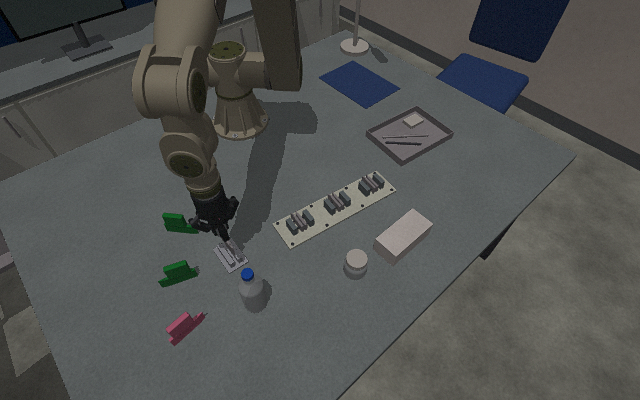

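```bash
cat > clips.py <<'E'
from h import *
import pickle,sys
th=np.radians(-7.95); ex=np.array([np.cos(th),np.sin(th)]); ey=np.array([-ex[1],ex[0]]); c=np.array([.568,-.0063])
def ana(p,n):
    w=cloud(p)+[0,0,.0008]; L=(w[...,:2]-c); X=L@ex; Y=L@ey
    im=p['image'].astype(int)
    k=(abs(X)<.054)&(abs(Y)<.209)&(abs(w[...,2]-.010)<.0025)
    print(n,'board x',np.percentile(X[k],[.5,99.5]),'y',np.percentile(Y[k],[.5,99.5]))
    for i,y0 in enumerate((-.14,0,.14)):
        y=Y-y0
        b=(abs(w[...,2]-.044)<.003)&(abs(y)<.05)&(abs(X)<.045)
        f=(abs(w[...,2]-.038)<.004)&(abs(y)<.011)&(abs(X)<.045)
        if b.sum()>20: 
            l=b&(y<0); r=b&(y>0)
            print(n,'clip',i+1,b.sum(),'block y L',np.percentile(y[l],[2,98]).round(4) if l.sum()>8 else '', 'R',np.percentile(y[r],[2,98]).round(4) if r.sum()>8 else '', 'x',np.percentile(X[b],[2,98]).round(4))
        pads=(w[...,2]>.03)&(w[...,2]<.043)&(abs(y)<.012)&(abs(X)<.024)
        if pads.sum()>15: 
            A=np.c_[X[pads],np.ones(pads.sum())]; print('   pads',pads.sum(),np.median(y[pads]),np.percentile(y[pads],[3,97]).round(4),w[pads][:,2].max(), )
        for s in (-1,1):
            q=(w[...,2]>.031)&(w[...,2]<.043)&(y*s>0)&(y*s<.012)&(abs(X)<.045)
            if q.sum()>10: print('     side',s,q.sum(),np.median(y[q]).round(4),'xr',np.percentile(X[q],[2,98]).round(3))
if __name__=='__main__':
    for n in sys.argv[1:]: ana(pickle.load(open(n+'.pkl','rb')),n)
E
python3 clips.py w1 w2 w3 w5 s5
```

```text
w1 board x [-0.05376397  0.0531812 ] y [-0.20725647  0.20773931]
w1 clip 1 798 block y L [-0.0364 -0.0052] R [0.0076 0.0387] x [-0.0232  0.0206]
   pads 595 0.0031389190717556748 [-0.0087  0.0109] 0.041813316073339074
     side -1 382 -0.0041 xr [-0.038  0.023]
     side 1 382 0.0089 xr [-0.038  0.023]
w1 clip 2 379 block y L [-0.0082 -0.0024] R [0.0064 0.0382] x [-0.024   0.0205]
   pads 438 -0.0012320293957537825 [-0.0089  0.0106] 0.04193099270008737
     side -1 299 -0.0049 xr [-0.039  0.024]
     side 1 276 0.0076 xr [-0.039  0.024]
w1 clip 3 714 block y L [-0.0372 -0.0062] R [0.0051 0.0376] x [-0.0236  0.0202]
   pads 418 0.002240682413262418 [-0.0096  0.0099] 0.041954750060694435
     side -1 264 -0.0066 xr [-0.039  0.024]
     side 1 280 0.006 xr [-0.039  0.023]
w2 board x [-0.05379269  0.05339889] y [-0.20528852  0.20706607]
w2 clip 1 740 block y L [-0.037  -0.0061] R [0.0068 0.0382] x [-0.023  0.021]
   pads 406 -0.0013760485086443536 [-0.0089  0.0105] 0.04177003337223403
     side -1 276 -0.0053 xr [-0.038  0.024]
     side 1 252 0.0072 xr [-0.038  0.023]
w2 clip 2 712 bloc
[... 1353 characters left out ...]
 1 154 block y L [-0.0367 -0.0017] R [0.003  0.0385] x [-0.0252  0.0249]
   pads 99 -0.0005132168566058803 [-0.0092  0.0113] 0.042979744145165796
     side -1 60 -0.0057 xr [-0.034  0.027]
     side 1 59 0.0065 xr [-0.033  0.026]
s5 clip 2 133 block y L [-0.0364 -0.0022] R [0.0046 0.0385] x [-0.0257  0.0234]
   pads 92 -0.0009242983557065949 [-0.0098  0.0101] 0.042888413884352855
     side -1 58 -0.0061 xr [-0.034  0.026]
     side 1 56 0.0065 xr [-0.036  0.026]
s5 clip 3 125 block y L [-0.0371 -0.0039] R [0.0017 0.0385] x [-0.023  0.025]
   pads 79 -0.0025132864835388236 [-0.0095  0.0096] 0.04284726119545897
     side -1 59 -0.0072 xr [-0.037  0.027]
     side 1 46 0.0055 xr [-0.035  0.026]
```

>>> {"name": "arm_command", "arguments": {"motion": [{"x": 8,"y": 23,"z": 0,"rx": 0,"ry": 0,"rz": 0.5,"hand": 1},{"x": 24,"y": 65,"z": 0,"rx": 0,"ry": 0,"rz": 1.2,"hand": 1},{"x": 42,"y": 115,"z": 0,"rx": 0,"ry": 0,"rz": 2.0,"hand": 1},{"x": 60,"y": 165,"z": 0,"rx": 0,"ry": 0,"rz": 3.0,"hand": 1},{"x": 75,"y": 210,"z": 10,"rx": 0,"ry": 0,"rz": 3.8,"hand": 1},{"x": 82,"y": 230,"z": 30,"rx": 0,"ry": 0,"rz": 4.2,"hand": 1},{"x": 83.5,"y": 234,"z": 55,"rx": 0,"ry": 0,"rz": 4.2,"hand": 1},{"x": 83.5,"y": 234,"z": 69,"rx": 0,"ry": 0,"rz": 4.2,"hand": 1},{"x": 83.5,"y": 234,"z": 72.5,"rx": 0,"ry": 0,"rz": 4.2,"hand": 1},{"x": 83.5,"y": 234,"z": 72.5,"rx": 0,"ry": 0,"rz": 4.2,"hand": 1}]}}

```text
clock: 8.75
tcp_pos: [0.4245, -0.128, 0.0568]
orientation: [-0.0, 0.07, 0.998, 0.0]
wrist_force: [1.0, 0.9, -1.8]
finger_gap: 0.0146
```

```bash
cat > st.py <<'E'
from clips import *
def st():
    s=get_state(); M=R.from_quat(np.roll(s['orientation'],-1)).as_matrix(); t=s['tcp_pos']
    L=t[:2]-c; f=s['wrist_force']
    print('t',round(s['clock'],2),'board mm x %.1f y %.1f z %.1f'%(L@ex*1e3,L@ey*1e3,t[2]*1e3),'yaw err %.2f'%(np.degrees(np.arctan2(-M[1,0],-M[0,0]))+7.95),'tilt',np.degrees(M[2,:2]).round(2),'F board %.1f %.1f %.1f'%(f[:2]@ex,f[:2]@ey,f[2]),'T',s['ft_torque'].round(2),s['finger_gap'].round(4))
if __name__=='__main__': st()
E
python3 - <<'E'
from st import *
st()
p=cam('wrist','w6.png'); pickle.dump(p,open('w6.pkl','wb')); ana(p,'w6')
E
```

```text
Traceback (most recent call last):
  File "st.py", line 5, in st
    print('t',round(s['clock'],2),'board mm x %.1f y %.1f z %.1f'%(L@ex*1e3,L@ey*1e3,t[2]*1e3),'yaw err %.2f'%(np.degrees(np.arctan2(-M[1,0],-M[0,0]))+7.95),'tilt',np.degrees(M[2,:2]).round(2),'F board %.1f %.1f %.1f'%(f[:2]@ex,f[:2]@ey,f[2]),'T',s['ft_torque'].round(2),s['finger_gap'].round(4))
                                                                                                                                                                                                                                                                               ^^^^^^^^^^^^^^^^^^^^^
AttributeError: 'float' object has no attribute 'round'
```

```bash
sed -i "s/s\['finger_gap'\].round(4)/round(s['finger_gap'],4)/" st.py
python3 - <<'E'
from st import *
st()
p=cam('wrist','w6.png'); pickle.dump(p,open('w6.pkl','wb')); ana(p,'w6')
E
```

```text
t 8.75 board mm x -125.3 y -140.4 z 56.8 yaw err -0.05 tilt [0. 0.] F board 0.9 1.0 -1.8 T [ 0.02  0.   -0.03] 0.0146
w6 board x [-0.0538311   0.02792625] y [-0.15736217  0.10959557]
```

View pics/w6.png

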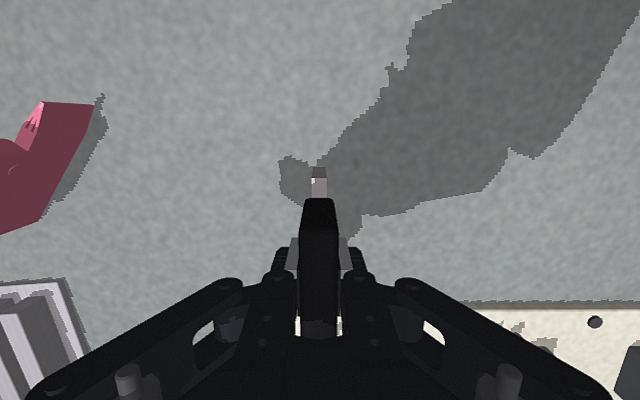

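>>> {"name": "arm_command", "arguments": {"motion": [{"x": -8,"y": 0.5,"z": 0,"rx": 0,"ry": 0,"rz": 0,"hand": 1},{"x": -18,"y": 0.5,"z": 0,"rx": 0,"ry": 0,"rz": 0,"hand": 1},{"x": -28,"y": 0.5,"z": 0,"rx": 0,"ry": 0,"rz": 0,"hand": 1},{"x": -36,"y": 0.5,"z": 0,"rx": 0,"ry": 0,"rz": 0,"hand": 1},{"x": -42,"y": 0.5,"z": 0,"rx": 0,"ry": 0,"rz": 0,"hand": 1},{"x": -45,"y": 0.5,"z": 0,"rx": 0,"ry": 0,"rz": 0,"hand": 1}]}}

```text
clock: 9.55
tcp_pos: [0.4692, -0.1332, 0.0567]
orientation: [-0.0, 0.069, 0.998, 0.0]
wrist_force: [-0.4, 0.5, -1.5]
finger_gap: 0.0145
```

```bash
python3 st.py
```

```text
t 9.55 board mm x -80.3 y -139.3 z 56.7 yaw err -0.00 tilt [0.01 0.01] F board -0.5 0.5 -1.5 T [ 0.01  0.01 -0.04] 0.0145
```

>>> {"name": "arm_command", "arguments": {"motion": [{"x": -1,"y": 0,"z": 0,"rx": 0,"ry": 0,"rz": 0,"hand": 1},{"x": -2,"y": 0,"z": 0,"rx": 0,"ry": 0,"rz": 0,"hand": 1},{"x": -3,"y": 0,"z": 0,"rx": 0,"ry": 0,"rz": 0,"hand": 1},{"x": -4,"y": 0,"z": 0,"rx": 0,"ry": 0,"rz": 0,"hand": 1}]}}

```text
clock: 10.05
tcp_pos: [0.4728, -0.1338, 0.0568]
orientation: [0.0, 0.069, 0.998, 0.0]
wrist_force: [0.1, 0.4, -1.8]
finger_gap: 0.0146
```

```bash
python3 st.py
```

```text
t 10.05 board mm x -76.7 y -139.4 z 56.8 yaw err -0.02 tilt [-0.  0.] F board 0.0 0.4 -1.8 T [ 0.05  0.03 -0.06] 0.0146
```

>>> {"name": "arm_command", "arguments": {"motion": [{"x": -1,"y": 0,"z": 0,"rx": 0,"ry": 0,"rz": 0,"hand": 1},{"x": -2,"y": 0,"z": 0,"rx": 0,"ry": 0,"rz": 0,"hand": 1},{"x": -3,"y": 0,"z": 0,"rx": 0,"ry": 0,"rz": 0,"hand": 1}]}}

```text
clock: 10.42
tcp_pos: [0.4759, -0.1342, 0.0568]
orientation: [0.0, 0.069, 0.998, 0.0]
wrist_force: [0.6, -0.8, -2.1]
finger_gap: 0.0149
```

```bash
python3 st.py
```

```text
t 10.43 board mm x -73.5 y -139.4 z 56.8 yaw err -0.02 tilt [-0.    0.01] F board 0.7 -0.7 -2.1 T [0.03 0.06 0.02] 0.0149
```

>>> {"name": "arm_command", "arguments": {"motion": [{"x": -1,"y": 0,"z": 0,"rx": 0,"ry": 0,"rz": 0,"hand": 1},{"x": -2,"y": 0,"z": 0,"rx": 0,"ry": 0,"rz": 0,"hand": 1},{"x": -3,"y": 0,"z": 0,"rx": 0,"ry": 0,"rz": 0,"hand": 1}]}}

```text
clock: 10.8
tcp_pos: [0.4789, -0.1346, 0.0568]
orientation: [0.0, 0.069, 0.998, 0.0]
wrist_force: [0.4, -0.4, -1.3]
finger_gap: 0.0146
```

```bash
python3 st.py
```

```text
t 10.8 board mm x -70.5 y -139.4 z 56.8 yaw err -0.01 tilt [-0.  0.] F board 0.5 -0.3 -1.3 T [-0.    0.03 -0.06] 0.0146
```

>>> {"name": "arm_command", "arguments": {"motion": [{"x": -1,"y": 0,"z": 0,"rx": 0,"ry": 0,"rz": 0,"hand": 1},{"x": -2,"y": 0,"z": 0,"rx": 0,"ry": 0,"rz": 0,"hand": 1},{"x": -3,"y": 0,"z": 0,"rx": 0,"ry": 0,"rz": 0,"hand": 1}]}}

```text
clock: 11.18
tcp_pos: [0.4819, -0.1351, 0.0568]
orientation: [0.0, 0.069, 0.998, 0.0]
wrist_force: [-0.6, -0.3, -1.4]
finger_gap: 0.0148
```

```bash
python3 st.py
```

```text
t 11.18 board mm x -67.5 y -139.4 z 56.8 yaw err -0.02 tilt [-0.  0.] F board -0.5 -0.4 -1.4 T [ 0.03  0.03 -0.  ] 0.0148
```

>>> {"name": "arm_command", "arguments": {"motion": [{"x": -3,"y": 0,"z": 0,"rx": 0,"ry": 0,"rz": 0,"hand": 1},{"x": -6,"y": 0,"z": 0,"rx": 0,"ry": 0,"rz": 0,"hand": 1},{"x": -9,"y": 0,"z": 0,"rx": 0,"ry": 0,"rz": 0,"hand": 1},{"x": -12,"y": 0,"z": 0,"rx": 0,"ry": 0,"rz": 0,"hand": 1},{"x": -15,"y": 0,"z": 0,"rx": 0,"ry": 0,"rz": 0,"hand": 1}]}}

```text
clock: 11.8
tcp_pos: [0.4968, -0.1371, 0.0568]
orientation: [0.0, 0.069, 0.998, 0.0]
wrist_force: [-0.6, 0.1, -1.2]
finger_gap: 0.0149
```

```bash
python3 - <<'E'
from st import *
st(); cam('wrist','w7.png');st()
E
```

```text
t 11.8 board mm x -52.4 y -139.4 z 56.8 yaw err -0.02 tilt [-0.    0.01] F board -0.6 0.0 -1.2 T [-0.04  0.02  0.02] 0.0149
t 11.85 board mm x -51.9 y -139.5 z 56.8 yaw err -0.01 tilt [-0.03  0.  ] F board -0.5 -0.2 -0.9 T [ 0.01 -0.07 -0.01] 0.0146
```

View pics/w7.png

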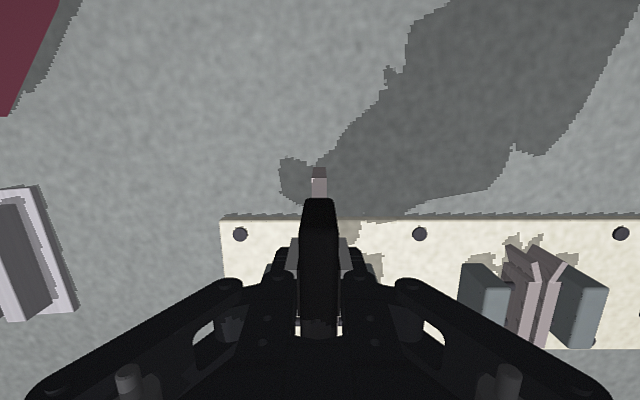

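>>> {"name": "arm_command", "arguments": {"motion": [{"x": 8,"y": 0,"z": 0,"rx": 0,"ry": 0,"rz": 0,"hand": 1},{"x": 25,"y": 0,"z": 0,"rx": 0,"ry": 0,"rz": 0,"hand": 1},{"x": 45,"y": 0,"z": 0,"rx": 0,"ry": 0,"rz": 0,"hand": 1},{"x": 65,"y": 0,"z": 0,"rx": 0,"ry": 0,"rz": 0,"hand": 1},{"x": 73,"y": 10,"z": 0,"rx": 0,"ry": 0,"rz": 0,"hand": 1},{"x": 73,"y": 50,"z": 0,"rx": 0,"ry": 0,"rz": 0,"hand": 1},{"x": 73,"y": 95,"z": 0,"rx": 0,"ry": 0,"rz": 0,"hand": 1},{"x": 73,"y": 130,"z": 0,"rx": 0,"ry": 0,"rz": 0,"hand": 1},{"x": 73,"y": 139.5,"z": 0,"rx": 0,"ry": 0,"rz": 0,"hand": 1},{"x": 73,"y": 139.5,"z": 0,"rx": 0,"ry": 0,"rz": 0,"hand": 1}]}}

```text
clock: 13.1
tcp_pos: [0.4438, 0.0116, 0.0569]
orientation: [0.0, 0.069, 0.998, -0.0]
wrist_force: [-0.7, -0.2, -1.5]
finger_gap: 0.015
```

```bash
python3 st.py
```

```text
t 13.1 board mm x -125.5 y 0.6 z 56.9 yaw err 0.08 tilt [-0.02 -0.01] F board -0.7 -0.3 -1.5 T [-0.   -0.02 -0.03] 0.015
```

>>> {"name": "arm_command", "arguments": {"motion": [{"x": -8,"y": 0,"z": 0,"rx": 0,"ry": 0,"rz": 0,"hand": 1},{"x": -18,"y": 0,"z": 0,"rx": 0,"ry": 0,"rz": 0,"hand": 1},{"x": -28,"y": 0,"z": 0,"rx": 0,"ry": 0,"rz": 0,"hand": 1},{"x": -36,"y": 0,"z": 0,"rx": 0,"ry": 0,"rz": 0,"hand": 1},{"x": -42,"y": 0,"z": 0,"rx": 0,"ry": 0,"rz": 0,"hand": 1},{"x": -45,"y": 0,"z": 0,"rx": 0,"ry": 0,"rz": 0,"hand": 1}]}}

```text
clock: 13.85
tcp_pos: [0.4886, 0.0048, 0.0567]
orientation: [-0.0, 0.069, 0.998, 0.0]
wrist_force: [-0.5, -0.3, -2.3]
finger_gap: 0.0151
```

```bash
python3 st.py
```

```text
t 13.85 board mm x -80.2 y 0.0 z 56.7 yaw err -0.02 tilt [0. 0.] F board -0.5 -0.3 -2.3 T [0.04 0.01 0.05] 0.0151
```

>>> {"name": "arm_command", "arguments": {"motion": [{"x": -1,"y": 0,"z": 0,"rx": 0,"ry": 0,"rz": 0,"hand": 1},{"x": -2,"y": 0,"z": 0,"rx": 0,"ry": 0,"rz": 0,"hand": 1},{"x": -3,"y": 0,"z": 0,"rx": 0,"ry": 0,"rz": 0,"hand": 1},{"x": -4,"y": 0,"z": 0,"rx": 0,"ry": 0,"rz": 0,"hand": 1}]}}

```text
clock: 14.35
tcp_pos: [0.4918, 0.0047, 0.0567]
orientation: [-0.0, 0.069, 0.998, 0.0]
wrist_force: [-1.1, 1.0, -0.7]
finger_gap: 0.0146
```

>>> {"name": "arm_command", "arguments": {"motion": [{"x": -1,"y": 0,"z": 0,"rx": 0,"ry": 0,"rz": 0,"hand": 1},{"x": -2,"y": 0,"z": 0,"rx": 0,"ry": 0,"rz": 0,"hand": 1}]}}

```text
clock: 14.6
tcp_pos: [0.4929, 0.0046, 0.0565]
orientation: [-0.001, 0.069, 0.998, 0.0]
wrist_force: [-4.7, 2.3, 0.7]
finger_gap: 0.015
```

```bash
python3 st.py
```

```text
t 14.6 board mm x -75.9 y 0.4 z 56.5 yaw err 0.00 tilt [0.14 0.03] F board -5.0 1.6 0.7 T [0.54 0.97 0.08] 0.015
```

>>> {"name": "arm_command", "arguments": {"motion": [{"x": -1,"y": 0,"z": 0,"rx": 0,"ry": 0,"rz": 0,"hand": 1},{"x": -1.5,"y": 0,"z": 0,"rx": 0,"ry": 0,"rz": 0,"hand": 1}]}}

```text
clock: 14.85
tcp_pos: [0.494, 0.0043, 0.0562]
orientation: [-0.002, 0.069, 0.998, 0.0]
wrist_force: [-5.1, 1.4, -0.5]
finger_gap: 0.0142
```

```bash
python3 st.py
```

```text
t 14.85 board mm x -74.7 y 0.2 z 56.2 yaw err -0.01 tilt [0.18 0.01] F board -5.2 0.7 -0.5 T [0.51 1.13 0.03] 0.0142
```

>>> {"name": "arm_command", "arguments": {"motion": [{"x": -1,"y": 0,"z": -0.3,"rx": 0,"ry": 0,"rz": 0,"hand": 1},{"x": -2,"y": 0,"z": -0.5,"rx": 0,"ry": 0,"rz": 0,"hand": 1}]}}

```text
clock: 15.1
tcp_pos: [0.4952, 0.0039, 0.0564]
orientation: [-0.002, 0.069, 0.998, 0.0]
wrist_force: [-5.4, 1.9, -0.8]
finger_gap: 0.0148
```

```bash
python3 st.py
```

```text
t 15.1 board mm x -73.5 y 0.1 z 56.4 yaw err -0.01 tilt [ 0.27 -0.01] F board -5.7 1.1 -0.8 T [0.4  1.41 0.02] 0.0148
```

```bash
python3 - <<'E'
from st import *
p=cam('wrist','w8.png');st()
a=cv2.imread('pics/w7.png');b=cv2.imread('pics/w8.png')
d=np.hstack([cv2.resize(a[150:350,260:380],(360,600)),cv2.resize(b[150:350,260:380],(360,600))]);cv2.imwrite('pics/c2.png',d)
E
```

```text
t 15.15 board mm x -73.3 y 0.1 z 56.4 yaw err -0.02 tilt [ 0.26 -0.01] F board -6.6 1.1 -2.1 T [0.41 1.32 0.02] 0.0146
```

View pics/c2.png

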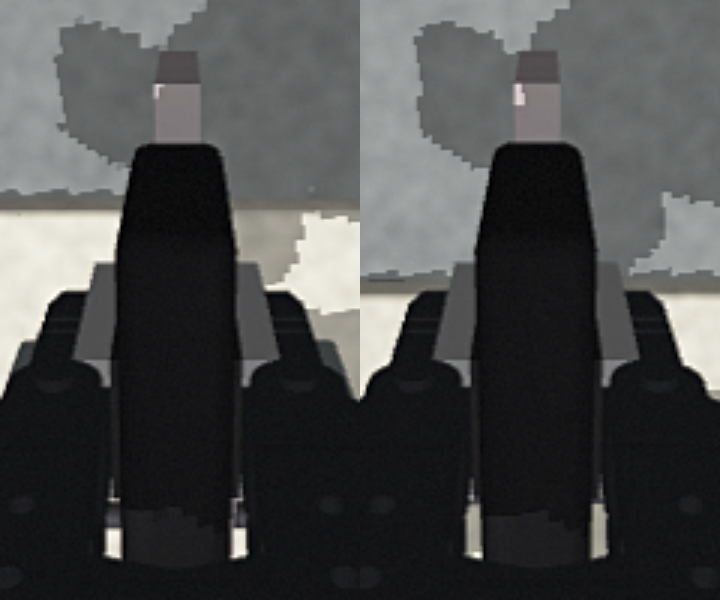

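>>> {"name": "arm_command", "arguments": {"motion": [{"x": -1,"y": 0,"z": 0,"rx": 0,"ry": 0,"rz": 0,"hand": 1},{"x": -2,"y": 0,"z": 0,"rx": 0,"ry": 0,"rz": 0,"hand": 1}]}}

```text
clock: 15.4
tcp_pos: [0.4968, 0.0036, 0.0563]
orientation: [-0.003, 0.07, 0.998, -0.0]
wrist_force: [-6.8, 1.3, -0.5]
finger_gap: 0.0146
```

```bash
python3 st.py
```

```text
t 15.4 board mm x -71.9 y -0.1 z 56.3 yaw err -0.02 tilt [ 0.31 -0.03] F board -6.9 0.4 -0.5 T [0.26 1.59 0.02] 0.0146
```

>>> {"name": "arm_command", "arguments": {"motion": [{"x": -1,"y": 0,"z": 0,"rx": 0,"ry": 0,"rz": 0,"hand": 1},{"x": -2,"y": 0,"z": 0,"rx": 0,"ry": 0,"rz": 0,"hand": 1}]}}

```text
clock: 15.65
tcp_pos: [0.4986, 0.0033, 0.0562]
orientation: [-0.003, 0.07, 0.998, -0.0]
wrist_force: [-6.5, 2.1, -1.6]
finger_gap: 0.0148
```

```bash
python3 st.py
```

```text
t 15.65 board mm x -70.1 y -0.1 z 56.2 yaw err -0.02 tilt [ 0.33 -0.03] F board -6.7 1.2 -1.6 T [0.29 1.67 0.05] 0.0148
```

>>> {"name": "arm_command", "arguments": {"motion": [{"x": -2,"y": 0,"z": -0.5,"rx": 0,"ry": 0,"rz": 0,"hand": 1},{"x": -4,"y": 0,"z": -0.5,"rx": 0,"ry": 0,"rz": 0,"hand": 1},{"x": -6,"y": 0,"z": -0.5,"rx": 0,"ry": 0,"rz": 0,"hand": 1},{"x": -8,"y": 0,"z": -0.5,"rx": 0,"ry": 0,"rz": 0,"hand": 1},{"x": -10,"y": 0,"z": -0.5,"rx": 0,"ry": 0,"rz": 0,"hand": 1}]}}

```text
clock: 16.27
tcp_pos: [0.5104, 0.0016, 0.0572]
orientation: [-0.001, 0.07, 0.998, -0.0]
wrist_force: [-4.1, 1.2, -1.9]
finger_gap: 0.0147
```

```bash
python3 st.py
```

```text
t 16.27 board mm x -58.2 y -0.1 z 57.2 yaw err -0.02 tilt [ 0.13 -0.02] F board -4.2 0.7 -1.9 T [0.19 1.08 0.05] 0.0147
```

>>> {"name": "arm_command", "arguments": {"motion": [{"x": -3,"y": 0,"z": 0,"rx": 0,"ry": 0,"rz": 0,"hand": 1},{"x": -6,"y": 0,"z": 0,"rx": 0,"ry": 0,"rz": 0,"hand": 1},{"x": -9,"y": 0,"z": 0,"rx": 0,"ry": 0,"rz": 0,"hand": 1},{"x": -12,"y": 0,"z": 0,"rx": 0,"ry": 0,"rz": 0,"hand": 1},{"x": -15,"y": 0,"z": 0,"rx": 0,"ry": 0,"rz": 0,"hand": 1}]}}

```text
clock: 16.9
tcp_pos: [0.5263, -0.0005, 0.0578]
orientation: [-0.0, 0.069, 0.998, -0.0]
wrist_force: [-6.3, 1.2, -1.6]
finger_gap: 0.015
```

```bash
python3 st.py
```

```text
t 16.9 board mm x -42.1 y 0.0 z 57.8 yaw err -0.01 tilt [ 0.03 -0.01] F board -6.4 0.3 -1.6 T [0.16 1.24 0.06] 0.015
```

>>> {"name": "arm_command", "arguments": {"motion": [{"x": -4,"y": 0,"z": 0.3,"rx": 0,"ry": 0,"rz": 0,"hand": 1},{"x": -8,"y": 0,"z": 0.5,"rx": 0,"ry": 0,"rz": 0,"hand": 1},{"x": -12,"y": 0,"z": 0.5,"rx": 0,"ry": 0,"rz": 0,"hand": 1},{"x": -16,"y": 0,"z": 0.5,"rx": 0,"ry": 0,"rz": 0,"hand": 1},{"x": -20,"y": 0,"z": 0.5,"rx": 0,"ry": 0,"rz": 0,"hand": 1},{"x": -24,"y": 0,"z": 0.5,"rx": 0,"ry": 0,"rz": 0,"hand": 1}]}}

```text
clock: 17.65
tcp_pos: [0.55, -0.0038, 0.0572]
orientation: [-0.0, 0.069, 0.998, -0.0]
wrist_force: [-5.1, 1.3, -1.9]
finger_gap: 0.0149
```

```bash
python3 st.py
```

```text
t 17.65 board mm x -18.1 y 0.0 z 57.2 yaw err -0.01 tilt [ 0.04 -0.  ] F board -5.2 0.6 -1.9 T [0.21 1.24 0.09] 0.0149
```

>>> {"name": "arm_command", "arguments": {"motion": [{"x": -4,"y": 0,"z": 0,"rx": 0,"ry": 0,"rz": 0,"hand": 1},{"x": -8,"y": 0,"z": 0,"rx": 0,"ry": 0,"rz": 0,"hand": 1},{"x": -12,"y": 0,"z": 0,"rx": 0,"ry": 0,"rz": 0,"hand": 1},{"x": -15,"y": 0,"z": 0,"rx": 0,"ry": 0,"rz": 0,"hand": 1},{"x": -17,"y": 0,"z": 0,"rx": 0,"ry": 0,"rz": 0,"hand": 1}]}}

```text
clock: 18.27
tcp_pos: [0.5669, -0.0061, 0.0571]
orientation: [-0.0, 0.069, 0.998, -0.0]
wrist_force: [-5.8, 0.4, -1.4]
finger_gap: 0.0149
```

```bash
python3 st.py
```

```text
t 18.27 board mm x -1.1 y 0.0 z 57.1 yaw err -0.01 tilt [ 0.04 -0.  ] F board -5.8 -0.4 -1.4 T [0.21 1.24 0.08] 0.0149
```

>>> {"name": "arm_command", "arguments": {"force": 20, "motion": [{"x": 0,"y": 0,"z": 0,"rx": 0,"ry": 0,"rz": 0,"hand": 1},{"x": 0,"y": 0,"z": 0,"rx": 0,"ry": 0,"rz": 0,"hand": 0.4},{"x": 0,"y": 0,"z": 0,"rx": 0,"ry": 0,"rz": 0,"hand": 0},{"x": 0,"y": 0,"z": 0,"rx": 0,"ry": 0,"rz": 0,"hand": -0.5},{"x": 0,"y": 0,"z": 0,"rx": 0,"ry": 0,"rz": 0,"hand": -0.5}]}}

```text
clock: 18.9
tcp_pos: [0.5675, -0.0062, 0.0577]
orientation: [0.001, 0.069, 0.998, -0.0]
wrist_force: [0.1, 0.7, -0.1]
finger_gap: 0.064
```

```bash
python3 - <<'E'
from st import *
st(); p=cam('wrist','w9.png')
E
```

```text
t 18.9 board mm x -0.5 y 0.0 z 57.7 yaw err -0.02 tilt [-0.08  0.  ] F board 0.0 0.7 -0.1 T [ 0.01  0.01 -0.02] 0.064
```

View pics/w9.png

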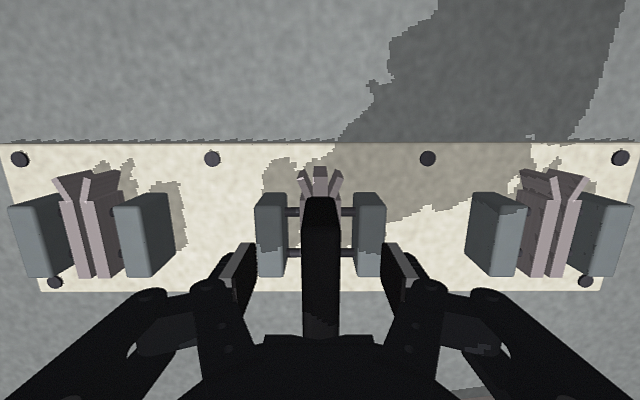

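>>> {"name": "arm_command", "arguments": {"motion": [{"x": 0,"y": 0,"z": -10,"rx": 0,"ry": 0,"rz": 0,"hand": -0.5},{"x": 0,"y": 0,"z": -35,"rx": 0,"ry": 0,"rz": 0,"hand": -0.5},{"x": 0,"y": 0,"z": -75,"rx": 0,"ry": 0,"rz": 0,"hand": -0.5},{"x": 20,"y": 0,"z": -120,"rx": 0,"ry": 0,"rz": 0,"hand": -0.5},{"x": 60,"y": 0,"z": -150,"rx": 0,"ry": 0,"rz": 0,"hand": -0.5},{"x": 100,"y": 0,"z": -160,"rx": 0,"ry": 0,"rz": 0,"hand": -0.5},{"x": 130,"y": 0,"z": -160,"rx": 0,"ry": 0,"rz": 0,"hand": -0.5},{"x": 130,"y": 0,"z": -160,"rx": 0,"ry": 0,"rz": 0,"hand": -0.5}]}}

```text
clock: 19.95
tcp_pos: [0.4366, 0.0123, 0.2185]
orientation: [0.001, 0.069, 0.998, -0.0]
wrist_force: [0.1, 0.1, 0.1]
finger_gap: 0.0641
```

```bash
python3 - <<'E'
from st import *
st(); p=cam('wrist','w10.png'); s=cam('scene','s10.png')
for n,q in(('w',p),('s',s)):
    w=cloud(q)+[0,0,.0008]; L=w[...,:2]-c; X=L@ex;Y=L@ey
    t=(w[...,2]>.086)&(w[...,2]<.11)&(abs(X)<.06)&(abs(Y)<.03)
    print(n,t.sum(),'z',np.percentile(w[t][:,2],[5,50,95]),'x',np.percentile(X[t],[1,99]),'y',np.percentile(Y[t],[1,99]),cv2.minAreaRect((w[t][:,:2]*1e3).astype(np.float32)))
E
```

```text
t 19.95 board mm x -132.7 y 0.3 z 218.5 yaw err 0.00 tilt [-0.07  0.  ] F board 0.1 0.1 0.1 T [ 0.01 -0.06 -0.07] 0.0641
w 774 z [0.09134428 0.09684146 0.09800464] x [-0.03133774  0.02707973] y [-0.00726671  0.00794229] ((566.3175048828125, -5.817378997802734), (15.399175643920898, 59.896766662597656), 82.27722930908203)
s 109 z [0.0883345  0.09711893 0.09952502] x [-0.02780875  0.03120085] y [-0.00777105  0.00827026] ((569.625244140625, -6.656211853027344), (17.154251098632812, 60.23209762573242), 81.69366455078125)
```

View pics/w10.png

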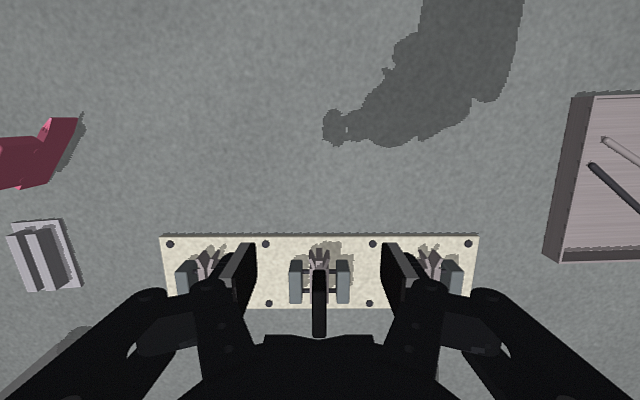

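View pics/s10.png

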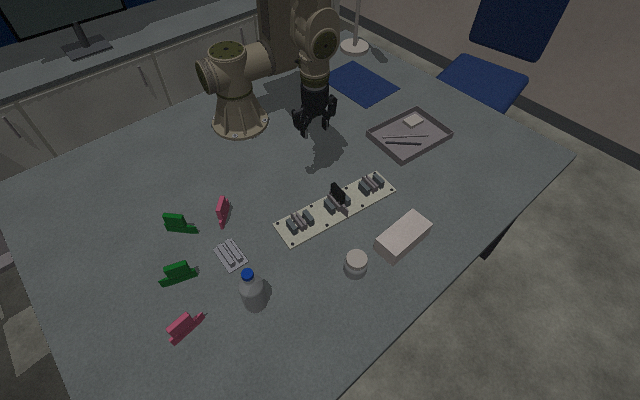

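Both views show the gauge upright in clip_2, centred to within about 2 mm. The handle top is at about 97 mm, which puts the blade's lower edge about 3 mm above the board. The other things look unmoved.

```bash
python3 -c "
from workcell import hand_in
print(hand_in())"
```

```text
the job is handed in; nothing more can be done
None
```

The gauge blade is standing in the middle clip (clip_2), fully in and let go, and the job was handed in at about 20 s of the 64 s.

- **clip_1:** I tried this one first. The blade went about 31 mm into the pads, well past the taper, with no clear force (under about 1 N), so I took it as slack and backed out.
- **clip_2:** The force rose to about 7 N as the taper entered, then the drag held at about 4 to 6 N all the way to centre, so this is the good one. One reading of 6.4 N was slightly above the stated 3 to 6 N.
- **clip_3:** I did not try it. By elimination it is the seized one.

**Last checks**
- After letting go, the wrist view put the handle centre about 2 mm short of the clip point. The scene view put it about 2 mm past. That is within camera calibration and well inside the 10 mm allowed.
- In both views the handle's direction agrees with the board's x axis to within about 0.5°, and its top is at about 97 mm, so the blade's lower edge is about 3 mm above the board.
- The arm is clear of everything and wrist forces are about zero. The bottle, jar, carton, tray and the green and pink look-alikes appear where they were, judged by eye from the pictures.

No check failed.

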